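# Lock the specimen transport case

### The arm

A 6-joint arm with a two-finger parallel gripper is mounted at the origin on the work surface. World frame = base frame: x ahead of the robot, y to its left, z up, the work surface at z = 0. Lengths are in m, angles in rad, forces in N, time in s.
With the tool pointing down it reaches from about 0.35 to 0.85 m from the base axis. Payload 8.1 kg.
Tool frame: the origin (TCP) lies on the mounting face of the last link; the fingertips stand 186 mm ahead of it and the grasp point (between the pads) lies 167 mm ahead of it; z points along the fingers, y is the line along which they close (so a half turn about z gives the same grasp; the last joint's range is limited). The gripper opens to 93 mm and grips with 3 to 60 N. Pads are 15 mm wide; open, the fingers measure 128 mm over their backs; the gripper's body (75 mm by 188 mm) begins 65 mm behind the grasp point.
Start: joints at [1.03, 0.13, 1.488, -0, 1.523, -0.085], TCP at [0.264, 0.539, 0.405] pointing down, gripper open.
Joint ranges: [-2.96, 2.96], [-0.89, 2.26], [0.02, 2.5], [-1.34, 4.48], [0, 2.73], [-2.66, 2.66]. Speed limits (rad/s): [2.39, 2.39, 2.79, 3.14, 3.14, 3.14].

### API

Orientations are given as a rotation vector (axis times angle).
In Python, from plant import read_state, read_camera, camera_params, close_job gives the robot as it stands. The module is installed in compiled form; this text tells all that it offers.
- The arm moves only by the tool servo_tool, never from a script. Its argument "increments" is a list of rows, each an object with "slide": the shift along the tool's x, y, z in mm, a list of three; "dr": the turn, a rotation vector about the tool's x, y, z in rad, a list of three; "jaw": the closure, from 0 (fully open) to 1 (shut). In form: [{"slide": [x, y, z], "dr": [ax, ay, az], "jaw": jaw}, ...]. A call has 1 to 20 rows; each row is the pose to reach, as a shift and turn from the pose commanded when the call began, along the tool's axes at that moment; what a row does not reach only later rows make up. A row lasts 1/10 s, in which the tool goes at most 50 mm and 8.59 degrees, less where a joint would pass 70% of its speed; a pose out of reach is approached as far as the arm can. A call with a gripper value outside its range is refused whole. The fingers move at their own pace and stop on an object; "force" is the grip in N (left out, the last holds). Time passes only in rows, so rows that repeat a pose let the fingers close. It gives the time, the measured TCP pose, the force, the opening and the grip force at its end, in the units of the state.
- read_state(): the state, without advancing time (a new reading comes with each control period).
- read_camera(name): name is "scene" or "side" or "wrist"; returns (picture, depth): 420x560x3 uint8, red, green, blue; 420x560 float32, m along the optical axis (not along the pixel's ray), 0 where there is no reading.
- camera_params(name): a dict with "fx", "fy", "cx", "cy" (pixels), "k1" (the pictures are not rectified: a ray, as slopes to the right and down, at radius r is drawn at 1 + k1 r^2 times it, then the intrinsics apply), "rvec" (rotation vector, rad) and "tvec" (3), from world to camera coordinates, as OpenCV has them. Camera axes: x right, y down, z forward; pixel columns grow to the right and rows downward; lengths in m; the calibration is good to about 2 mm. A picture is of the moment at which its call begins: read the wrist's pose just before it. camera_params takes no time and is no camera call; for the wrist camera it gives the pose at the moment of the call.
- close_job(): hands the job in; it is judged then, once.
The state is a dict: "t": time; "q": joint angles; "dq": joint speeds; "joint_torque": joint torques, N m; "tool_pos": TCP position; "orientation": TCP orientation; "force": force on the tool from outside, world axes, zero at the start; "wrist_torque": the same for the moment, N m; "opening": finger opening in m; "gripper_force": force on a finger pad.
Only numpy, scipy, OpenCV 4.12 (cv2) and the standard library are available. Lean on these libraries where they do the work, as an engineer would, in place of code of your own. Each camera call takes 0.05 s, during which the arm holds its last target. There are 200 camera calls.

### The job

Lock the specimen transport case for the courier using fingertips only: turn the red slotted disc on its lid by its white pegs until the slot lines up with the steel locking bar, then push the bar by its yellow lug through the slot and fully home, so the lug meets the two dark stop posts. Do not grasp or lift the bar, and leave everything standing on the lid and around the case where it is. Finish with the hand clear.

Things in the scene. Friction and masses are not known exactly. Their poses are not given: they have to be found in the camera images.
- case: White transport case with teal two-part lid, fixed, 226 (x) x 343 (y) mm, lid top 90 mm above the bench. Origin: at bench level straight under the disc's axis; +y is the way the bar is pushed, z up. Lid: y -237 to 106 mm, x -113 to 113. On it along x = 0: aluminium guide with the bar, two stop posts, disc, keeper.
- guide (a point): On the lid's top, centre of the rear mouth of the open-topped aluminium guide, 197 mm behind (-y of) the disc axis. From here it runs 145 mm along the case's +y, 30 mm wide outside (its foot 34), channel 14 mm wide, channel floor 6 mm and wall tops 14 mm above the lid. The case's axes.
- stop (a point): Midpoint between the two dark stop posts at their rear (-y) faces, 30 mm above the lid, 76 mm behind the disc axis. Posts 12 x 12 mm, 44 mm high above the lid, 22 mm apart. The lug's front face meets them when the bar is fully home.
- keeper (a point): Mouth of the dark keeper that the bar's nose enters, 16 mm above the lid, 55 mm beyond (+y of) the disc axis. Keeper: 42 mm wide, 25 mm deep, 30 mm high, opening 18 mm wide under a roof.
- disc (a joint): Angle of the red disc, rad, growing counterclockwise from above. At 0 the slot lies along the case's y, in line with the bar; as the slot goes right across, +pi and -pi are in line too. Starts 0.5 to 2.64. It turns both ways (-6.2 to 6.2), friction about 0.10 N m (3 to 4 N at a peg), stays where left. In line within 0.1 the bar passes; over 0.3 out it is blocked.
- slot_mid (a point): Centre of the disc at its top face, 24 mm above the lid (114 mm above the bench). Disc 90 mm diameter with an open-topped straight slot 16 mm wide right across it (slot floor 5 mm above the lid, mouths flared by 5 mm a side). Axes turn with the disc: y along the slot, x across it, z up.
- peg_a (a point): Centre of the top of one of the two white upright pegs used to turn the disc: 10 mm diameter, 32 mm tall above the disc's top face, at the disc's x = +29 mm (29 mm from the disc axis). Top 56 mm above the lid.
- peg_b (a point): The same for the other peg, at the disc's x = -29 mm.
- bar: Loose steel bar in the guide, 0.12 to 0.25 kg, 11 mm wide (x), 150 long (y, pointed nose to +y), 12 high. Origin: centre of its underside; axes as the case's. The origin starts 126 to 136 mm behind the disc axis; fully home it is 13 mm behind it, lug against the stop posts, nose in the keeper. Slides easily (about 1 N). It can be lifted out, which is not allowed.
- lug (a point): Centre of the flat rear (-y) face of the bar's yellow thumb lug, 28 mm above the bar's underside and 75 mm behind its origin. Lug: 40 mm wide (x), 12 mm thick (y), reaching from 12 to 44 mm above the bar's underside (18 to 50 mm above the lid). Push it towards the bar's +y.
- jar: Small specimen jar with orange cap standing on the lid, 38 mm diameter, 45 mm high; origin centre of its underside. Leave alone.
- timer: White timer lying on the lid, 36 x 50 x 18 mm; origin centre of its underside. Leave alone.
- reagent: White bottle with red cap on the bench, 64 mm diameter, 130 mm high; origin centre of its underside. Leave alone.
- amber: Amber bottle with white cap, 56 mm diameter, 110 mm high; origin centre of its underside. Leave alone.
- beaker: Glass beaker, 64 mm diameter, 75 mm high; origin centre of its underside. Leave alone.
- clip: Red plastic tube clip, 30 x 60 x 48 mm high; origin centre of its underside. Leave alone.
- tray: Orange open tray, 70 x 120 x 30 mm high; origin centre of its underside. Leave alone.
Not all that is in view belongs to the job. What is meant by the bar is not blue or pink, and is the larger of those in its own colour.

How it is judged:
By the outcome, as a careful person would: the job done as asked, in the order asked, and still so for the second after the job is handed in, with the robot touching nothing.
It also fails if it takes over 48 s, if anything falls off the work surface, if the arm or the gripper's body presses on something with over 40 N, if the wrist force passes 120 N, or if a joint passes its speed limit or range.

## Working session

There is one attempt and no reset: what is moved stays moved. The work goes in short steps, Python scripts to look and compute and a tool call to move; the robot and the scene stay as the last step left them, time stands still between calls to the robot, and variables do not carry over. Pictures are saved under pics/ and viewed, at most 10 in all, crops included, and the job is handed in when it is done.

Besides the shell and the picture viewer there is one more tool, called after "Emit:" as name([rows], argument=value, ...), one row to a line, values as JSON. servo_tool: Moves the arm, as the interface text tells. Its arguments: {"type":"object","properties":{"increments":{"type":"array"},"force":{"type":"number"}},"required":["increments"]}

```bash
mkdir -p pics
cat > h.py <<'E'
import numpy as np, cv2
from plant import *
def grab(n,f):
    p=camera_params(n); im,d=read_camera(n)
    cv2.imwrite(f'pics/{f}.png',im[:,:,::-1]); np.savez(f'pics/{f}.npz',d=d,im=im,**{k:np.array(v) for k,v in p.items()})
def load(f): return np.load(f'pics/{f}.npz')
def cam(z):
    K=np.array([[z['fx'],0,z['cx']],[0,z['fy'],z['cy']],[0,0,1]],float)
    return K,np.array([z['k1'],0,0,0],float),cv2.Rodrigues(z['rvec'].astype(float))[0],z['tvec'].astype(float).ravel()
def ray(z,u,v):
    K,D,R,t=cam(z); a=cv2.undistortPoints(np.array([[[u,v]]],float),K,D)[0,0]
    return R,t,np.array([a[0],a[1],1.])
def atz(z,u,v,h):
    R,t,a=ray(z,u,v); c=-R.T@t; w=R.T@a; return c+w*(h-c[2])/w[2]
def atd(z,u,v):
    R,t,a=ray(z,u,v); d=z['d'][int(round(v)),int(round(u))]; return R.T@(a*d-t)
def proj(z,P):
    K,D,R,t=cam(z); return cv2.projectPoints(np.array(P,float).reshape(-1,1,3),z['rvec'].astype(float),t,K,D)[0].reshape(-1,2)
E
python3 - <<'E'
from h import *
s=read_state();print(s['t'],s['tool_pos'],s['orientation'])
for n in('scene','side','wrist'): grab(n,n+'0')
a=[cv2.imread(f'pics/{n}0.png') for n in('scene','side')]
cv2.imwrite('pics/two.png',cv2.resize(np.vstack(a),(0,0),fx=.71,fy=.71))
for n in('scene','side','wrist'):
    z=load(n+'0');K,D,R,t=cam(z);print(n,-R.T@t,R[2])
E
```

```text
0.0 [0.26394308 0.5385624  0.40364905] [-7.09564465e-01 -3.05981700e+00  2.86790544e-03]
scene [ 0.79069071 -0.53118088  1.00483816] [-0.27098489  0.49823147 -0.82360949]
side [0.13856829 0.91184847 1.08034597] [ 0.26976607 -0.66506885 -0.69635457]
wrist [0.19085722 0.57284137 0.38206909] [ 0.2531336  -0.12602772 -0.95918736]
```

View pics/scene0.png

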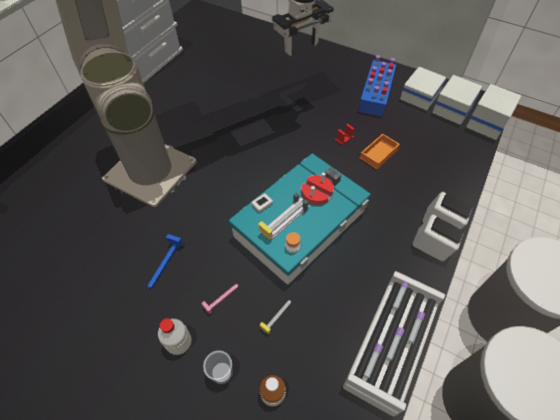

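View pics/side0.png

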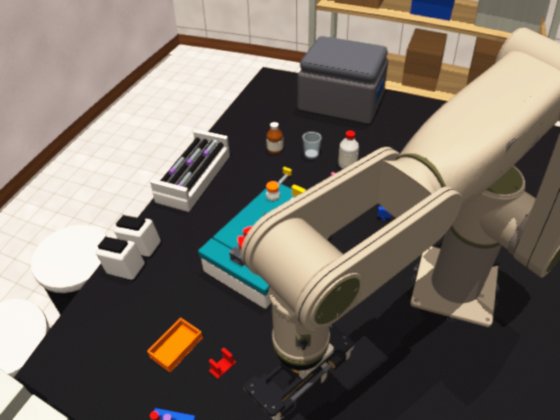

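The scene view shows the case around (300,215): disc near (317,190), yellow lug near (266,229), and the jar and timer on the lid. I'll enlarge it.

Run:
```python
from h import *
z=load('scene0')
im=cv2.imread('pics/scene0.png')[150:280,220:380]
cv2.imwrite('pics/c1.png',cv2.resize(im,(0,0),fx=4.6,fy=4.6,interpolation=cv2.INTER_CUBIC))
for u,v in[(317,190),(266,229),(310,170)]: print(atd(z,u,v))
```

```text
[0.53665654 0.12591013 0.09405409]
[ 0.4916762  -0.08108967  0.13889319]
[0.48406321 0.18577944 0.08990936]
```

View pics/c1.png

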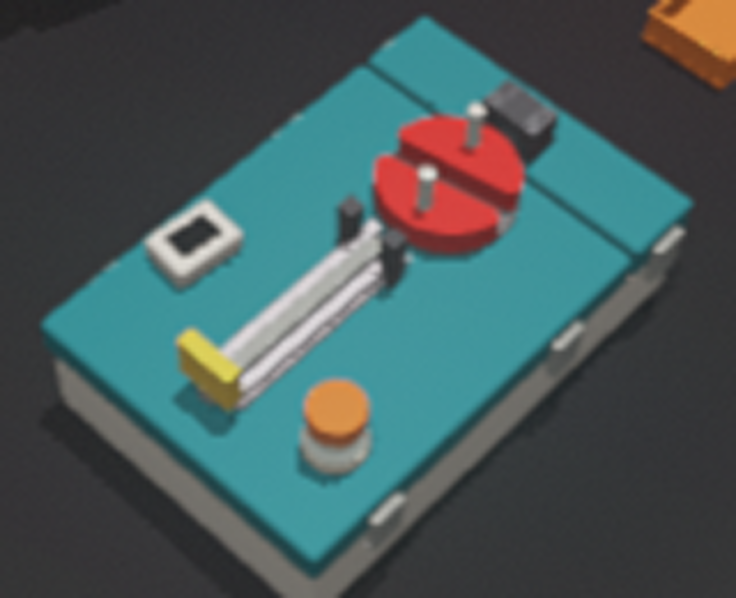

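Crop: lid corners at (424,15), (692,204), (315,566), (42,325); peg tops at (477,110) and (428,174); lug top centre near (208,362). The slot is roughly 70–90° out of line.

Run:
```python
from h import *
z=load('scene0')
def p(u,v,h): return atz(z,220+(u+.5)/4.6-.5,150+(v+.5)/4.6-.5,h)
C=[p(*c,.09)[:2] for c in[(424,15),(692,204),(315,566),(42,325)]]
L=np.array([[-.113,.106],[.113,.106],[.113,-.237],[-.113,-.237]])
C=np.array(C);mc,ml=C.mean(0),L.mean(0);H=(L-ml).T@(C-mc);U,S,V=np.linalg.svd(H);R=V.T@U.T
o=mc-R@ml;yaw=np.arctan2(R[1,0],R[0,0]);print('origin',o,'yaw',yaw, 'res',C-(L@R.T+o))
a=p(477,110,.146)[:2];b=p(428,174,.146)[:2];print('pegs',a,b,(a+b)/2,np.linalg.norm(a-b))
for q in(a,b): print('case',R.T@(q-o))
d=R.T@(a-b);print('peg ang',np.arctan2(d[1],d[0]))
for n,q in dict(stopL=(350,205,.134),stopR=(395,238,.134),lugtopL=(190,337,.14),lugtopR=(231,377,.14),jar=(337,402,.135),timer=(194,238,.108)).items(): print(n,R.T@(p(*q)[:2]-o))
```

```text
origin [0.53969798 0.11817182] yaw -0.257605007148879 res [[ 0.00031541  0.00011179]
 [-0.00208975 -0.00180005]
 [-0.0004595   0.0004538 ]
 [ 0.00223385  0.00123446]]
pegs [0.54082692 0.14851604] [0.53700508 0.09050907] [0.538916   0.11951255] 0.058132737900631136
case [-0.00663896  0.02963057]
case [ 0.00444346 -0.02743602]
peg ang 1.762610444639596
stopL [-0.01893172 -0.06911227]
stopR [ 0.01617984 -0.06849304]
lugtopL [-0.01762476 -0.20142737]
lugtopR [ 0.01719092 -0.2040414 ]
jar [ 0.06793043 -0.17309877]
timer [-0.08203551 -0.13718899]
```

Emit:
servo_tool([
  {"slide": [-108,-64,0],"dr": [0,0,-0.1],"jaw": 0.18},
  {"slide": [-216,-128,0],"dr": [0,0,-0.2],"jaw": 0.18},
  {"slide": [-324,-192,0],"dr": [0,0,-0.3],"jaw": 0.18},
  {"slide": [-432,-256,0],"dr": [0,0,-0.39],"jaw": 0.18},
  {"slide": [-432,-256,0],"dr": [0,0,-0.39],"jaw": 0.18},
  {"slide": [-432,-256,0],"dr": [0,0,-0.39],"jaw": 0.18},
  {"slide": [-432,-256,0],"dr": [0,0,-0.39],"jaw": 0.18},
  {"slide": [-432,-256,0],"dr": [0,0,-0.39],"jaw": 0.18},
  {"slide": [-432,-256,0],"dr": [0,0,-0.39],"jaw": 0.18},
  {"slide": [-432,-256,0],"dr": [0,0,-0.39],"jaw": 0.18},
  {"slide": [-432,-256,0],"dr": [0,0,-0.39],"jaw": 0.18},
  {"slide": [-432,-256,0],"dr": [0,0,-0.39],"jaw": 0.18},
  {"slide": [-432,-256,0],"dr": [0,0,-0.39],"jaw": 0.18},
  {"slide": [-432,-256,0],"dr": [0,0,-0.39],"jaw": 0.18},
  {"slide": [-432,-256,0],"dr": [0,0,-0.39],"jaw": 0.18},
])

```text
t: 1.65
tool_pos: [0.5387, 0.1201, 0.4048]
orientation: [0.1, 3.14, 0.0]
force: [-0.5, -0.9, -0.5]
opening: 0.0762
gripper_force: 0.0
```

```bash
cat >> h.py <<'E'
def st():
    s=read_state();R=cv2.Rodrigues(np.array(s['orientation']))[0]
    print('t',s['t'],'tcp',np.round(s['tool_pos'],4),'tip',np.round(np.array(s['tool_pos'])+R[:,2]*.186,4),'ytool ang',round(float(np.arctan2(R[1,1],R[0,1])),4),'open',s['opening'],'F',np.round(s['force'],1),'q',np.round(s['q'],2));return R
E
python3 - <<'E'
from h import *
st();grab('wrist','w1')
im=cv2.imread('pics/w1.png');cv2.imwrite('pics/w1b.png',cv2.resize(im,(0,0),fx=1.4,fy=1.4))
E
```

```text
t 1.65 tcp [0.5387 0.1201 0.4048] tip [0.5388 0.1201 0.2188] ytool ang 1.5072 open 0.07623000006977669 F [-0.5 -0.9 -0.5] q [ 0.13  0.    1.62  0.    1.52 -1.38]
```

View pics/w1b.png

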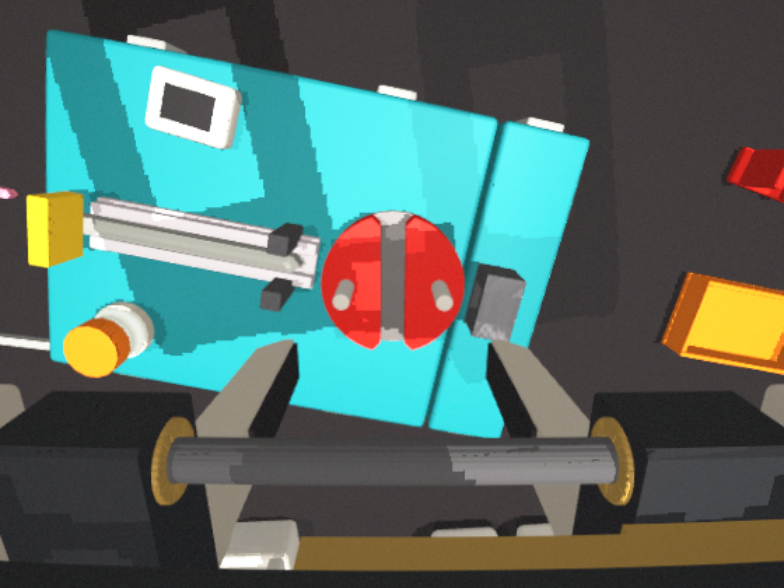

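Wrist view (1.4×): peg tops near (341,302) and (445,301), stop-post tops near (286,237) and (273,299), lug top rear edge from (27,197) to (36,262), keeper at (500,290).

Run:
```python
from h import *
z=load('w1')
p=lambda u,v,h: atz(z,(u+.5)/1.4-.5,(v+.5)/1.4-.5,h)[:2]
a=p(445,301,.146);b=p(341,302,.146);o=(a+b)/2;d=a-b
print('pegs',a,b,o,np.linalg.norm(d),'world ang',np.arctan2(d[1],d[0]))
C=np.array([p(47,31,.09),p(588,139,.09),p(500,437,.09),p(50,358,.09)])
L=np.array([[-.113,-.237],[-.113,.106],[.113,.106],[.113,-.237]])
mc,ml=C.mean(0),L.mean(0);U,S,V=np.linalg.svd((L-ml).T@(C-mc));R=V.T@U.T;oo=mc-R@ml
print('case',oo,np.arctan2(R[1,0],R[0,0]),(C-(L@R.T+oo)).round(4).tolist())
for n,q in dict(l1=(27,197,.14),l2=(36,265,.14),l3=(79,193,.14),p1=(295,236,.134),p2=(282,295,.134),discW=(393,281,.114)).items():print(n,R.T@(p(*q)-oo))
```

```text
pegs [0.53641345 0.14894884] [0.53328983 0.0913808 ] [0.53485164 0.12016482] 0.05765271452901234 world ang 1.5165898695838964
case [0.53414156 0.12074135] -0.25573524478287796 [[0.0044, 0.0022], [0.0027, -0.0042], [-0.0041, -0.0014], [-0.003, 0.0034]]
l1 [-0.01793027 -0.20784552]
l2 [ 0.02017632 -0.20372893]
l3 [-0.0253689  -0.17859594]
p1 [-0.02269054 -0.06073916]
p2 [ 0.01305038 -0.0636488 ]
discW [-0.00207405 -0.00085458]
```

Emit:
servo_tool([
  {"slide": [2,0,30],"dr": [0,0,0],"jaw": 0.18},
  {"slide": [2,0,55],"dr": [0,0,0],"jaw": 0.18},
  {"slide": [2,0,75],"dr": [0,0,0],"jaw": 0.18},
  {"slide": [2,0,90],"dr": [0,0,0],"jaw": 0.18},
  {"slide": [2,0,93],"dr": [0,0,0],"jaw": 0.18},
  {"slide": [2,0,93],"dr": [0,0,0],"jaw": 0.18},
  {"slide": [2,0,93],"dr": [0,0,0],"jaw": 0.35},
  {"slide": [2,0,93],"dr": [0,0,0],"jaw": 0.35},
  {"slide": [2,0,93],"dr": [0,0,0],"jaw": 0.35},
  {"slide": [2,0,93],"dr": [0,0,0],"jaw": 0.35},
], force=10)

```text
t: 2.7
tool_pos: [0.5378, 0.1198, 0.3132]
orientation: [0.103, 3.137, 0.003]
force: [1.3, 4.7, -1.1]
opening: 0.0677
gripper_force: 10.0
```

```bash
python3 -c "
from h import *
st();print(read_state()['gripper_force'])"
```

```text
t 2.7 tcp [0.5378 0.1198 0.3132] tip [0.5383 0.1201 0.1272] ytool ang 1.5054 open 0.06767728358073927 F [ 1.3  4.7 -1.1] q [ 0.13  0.06  1.73  0.    1.35 -1.38]
10.001840069890022
```

Emit:
servo_tool([
  {"slide": [0,0,0],"dr": [0,0,0],"jaw": 0.35},
  {"slide": [0,0,0],"dr": [0,0,0.1],"jaw": 0.35},
  {"slide": [0,0,0],"dr": [0,0,0.2],"jaw": 0.35},
  {"slide": [0,0,0],"dr": [0,0,0.3],"jaw": 0.35},
  {"slide": [0,0,0],"dr": [0,0,0.4],"jaw": 0.35},
  {"slide": [0,0,0],"dr": [0,0,0.5],"jaw": 0.35},
  {"slide": [0,0,0],"dr": [0,0,0.6],"jaw": 0.35},
  {"slide": [0,0,0],"dr": [0,0,0.7],"jaw": 0.35},
  {"slide": [0,0,0],"dr": [0,0,0.8],"jaw": 0.35},
  {"slide": [0,0,0],"dr": [0,0,0.9],"jaw": 0.35},
], force=25)

```text
t: 3.7
tool_pos: [0.5378, 0.1198, 0.3132]
orientation: [1.463, 2.779, 0.005]
force: [1.2, 5.8, -0.5]
opening: 0.0667
gripper_force: 25.0
```

Emit:
servo_tool([
  {"slide": [0,0,0],"dr": [0,0,0.1],"jaw": 0.35},
  {"slide": [0,0,0],"dr": [0,0,0.2],"jaw": 0.35},
  {"slide": [0,0,0],"dr": [0,0,0.3],"jaw": 0.35},
  {"slide": [0,0,0],"dr": [0,0,0.4],"jaw": 0.35},
  {"slide": [0,0,0],"dr": [0,0,0.5],"jaw": 0.35},
  {"slide": [0,0,0],"dr": [0,0,0.6],"jaw": 0.35},
  {"slide": [0,0,0],"dr": [0,0,0.7],"jaw": 0.35},
  {"slide": [0,0,0],"dr": [0,0,0.8],"jaw": 0.35},
  {"slide": [0,0,0],"dr": [0,0,0.86],"jaw": 0.35},
  {"slide": [0,0,0],"dr": [0,0,0.86],"jaw": 0.35},
  {"slide": [0,0,0],"dr": [0,0,0.86],"jaw": 0.35},
])

```text
t: 4.8
tool_pos: [0.5378, 0.1197, 0.3132]
orientation: [-2.486, -1.921, -0.005]
force: [1.4, 4.6, -0.7]
opening: 0.0673
gripper_force: 25.0
```

Run:
```python
from h import *
st();grab('wrist','w2')
im=cv2.imread('pics/w2.png');cv2.imwrite('pics/w2b.png',cv2.resize(im,(0,0),fx=1.4,fy=1.4))
```

```text
t 4.8 tcp [0.5378 0.1197 0.3132] tip [0.5382 0.1201 0.1272] ytool ang -0.2549 open 0.06732125142579275 F [ 1.4  4.6 -0.7] q [0.13 0.06 1.73 0.   1.35 0.38]
```

View pics/w2b.png

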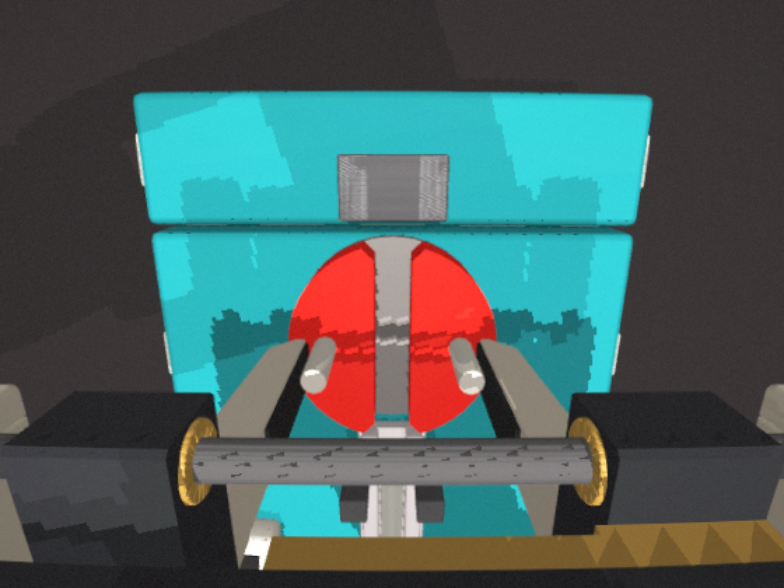

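The slot now points straight at the keeper: slot centre column 393, keeper centre 393. Next I release, rise and go behind the lug.

Emit:
servo_tool([
  {"slide": [0,0,0],"dr": [0,0,0],"jaw": 0.2},
  {"slide": [0,0,0],"dr": [0,0,0],"jaw": 0.2},
  {"slide": [0,0,0],"dr": [0,0,0],"jaw": 0.2},
  {"slide": [0,0,-20],"dr": [0,0,0],"jaw": 0.2},
  {"slide": [0,0,-45],"dr": [0,0,0],"jaw": 0.2},
  {"slide": [0,0,-45],"dr": [0,0,0],"jaw": 0.2},
  {"slide": [-45,0,-45],"dr": [0,0,0],"jaw": 1},
  {"slide": [-90,0,-45],"dr": [0,0,0],"jaw": 1},
  {"slide": [-135,0,-45],"dr": [0,0,0],"jaw": 1},
  {"slide": [-180,0,-45],"dr": [0,0,0],"jaw": 1},
  {"slide": [-215,0,-45],"dr": [0,0,0],"jaw": 1},
  {"slide": [-234,0,-45],"dr": [0,0,0],"jaw": 1},
  {"slide": [-234,0,-45],"dr": [0,0,0],"jaw": 1},
  {"slide": [-234,0,-45],"dr": [0,0,0],"jaw": 1},
  {"slide": [-234,0,-45],"dr": [0,0,0],"jaw": 1},
])

```text
t: 6.35
tool_pos: [0.4785, -0.1068, 0.3565]
orientation: [-2.485, -1.921, -0.0]
force: [-0.3, -0.4, 1.0]
opening: 0.0069
gripper_force: 0.0
```

Run:
```python
from h import *
st();grab('scene','s2');grab('wrist','w3')
im=cv2.imread('pics/s2.png')[140:270,220:380]
w=cv2.resize(cv2.imread('pics/w3.png'),(0,0),fx=.66,fy=.66)
im=cv2.resize(im,(int(277*160/130),277),interpolation=cv2.INTER_CUBIC)
cv2.imwrite('pics/c2.png',np.hstack([im,w]))
```

```text
t 6.35 tcp [ 0.4785 -0.1068  0.3565] tip [ 0.4784 -0.1067  0.1705] ytool ang -0.2543 open 0.00687785641650931 F [-0.3 -0.4  1. ] q [-0.32 -0.14  1.85  0.    1.44 -0.07]
```

View pics/c2.png

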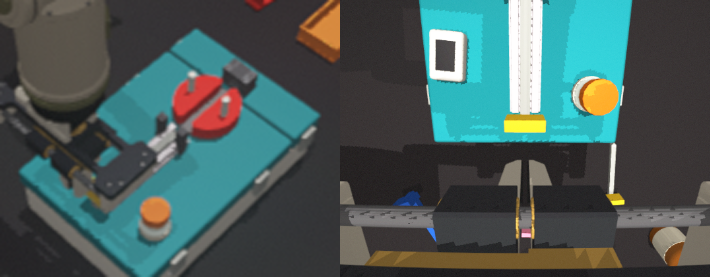

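Scene crop: the disc stays in line and the hand is behind the lug. In the wrist view the lug at (524,123) is laterally centred on the fingers (column 524). Checking the lug's distance.

Run:
```python
from h import *
z=load('w3');im=z['im'].astype(int)
m=(im[:,:,0]>150)&(im[:,:,1]>130)&(im[:,:,2]<90)
v,u=np.nonzero(m); k=(v<230)&(abs(u-280)<60); P=np.array([atd(z,a,b) for a,b in zip(u[k],v[k])])
R=st(); s=read_state(); tip=np.array(s['tool_pos'])+R[:,2]*.186
Q=(P-tip)@R; print(np.percentile(Q,[2,10,50,90,98],axis=0).round(4))
t=Q[Q[:,2]<.036];print(len(t),np.percentile(t,[2,50,98],axis=0).round(4))
```

```text
t 6.45 tcp [ 0.4785 -0.1066  0.3566] tip [ 0.4785 -0.1065  0.1706] ytool ang -0.2535 open 0.0012428312072708153 F [-0.4  0.1  0.6] q [-0.32 -0.14  1.85  0.    1.44 -0.07]
[[ 0.0248 -0.0209  0.031 ]
 [ 0.026  -0.0177  0.0315]
 [ 0.0326 -0.002   0.0327]
 [ 0.0356  0.0136  0.0521]
 [ 0.0357  0.0167  0.0599]]
1147 [[ 0.0247 -0.0209  0.0309]
 [ 0.0305 -0.002   0.0323]
 [ 0.0357  0.0167  0.0351]]
```

Emit:
servo_tool([
  {"slide": [0,-1,25],"dr": [0,0,0],"jaw": 1},
  {"slide": [0,-1,50],"dr": [0,0,0],"jaw": 1},
  {"slide": [0,-1,55],"dr": [0,0,0],"jaw": 1},
  {"slide": [0,-1,55],"dr": [0,0,0],"jaw": 1},
  {"slide": [8,-1,55],"dr": [0,0,0],"jaw": 1},
  {"slide": [14,-1,55],"dr": [0,0,0],"jaw": 1},
  {"slide": [18,-1,55],"dr": [0,0,0],"jaw": 1},
  {"slide": [23,-1,55],"dr": [0,0,0],"jaw": 1},
  {"slide": [29,-1,55],"dr": [0,0,0],"jaw": 1},
  {"slide": [35,-1,55],"dr": [0,0,0],"jaw": 1},
  {"slide": [41,-1,55],"dr": [0,0,0],"jaw": 1},
  {"slide": [47,-1,55],"dr": [0,0,0],"jaw": 1},
  {"slide": [53,-1,55],"dr": [0,0,0],"jaw": 1},
  {"slide": [59,-1,55],"dr": [0,0,0],"jaw": 1},
  {"slide": [65,-1,55],"dr": [0,0,0],"jaw": 1},
])

```text
t: 7.95
tool_pos: [0.4938, -0.0439, 0.3017]
orientation: [-2.486, -1.921, 0.0]
force: [-0.2, -2.6, 1.6]
opening: 0.0007
gripper_force: 0.8
```

```bash
python3 -c "
from h import *
R=st();print(np.array(read_state()['force'])@R)"
```

```text
t 7.95 tcp [ 0.4938 -0.0439  0.3017] tip [ 0.4938 -0.0439  0.1157] ytool ang -0.255 open 0.0006595276377023849 F [-0.2 -2.6  1.6] q [-0.19 -0.08  1.89  0.    1.33  0.06]
[-2.5792253   0.46791363 -1.557534  ]
```

Emit:
servo_tool([
  {"slide": [6,0,0],"dr": [0,0,0],"jaw": 1},
  {"slide": [12,0,0],"dr": [0,0,0],"jaw": 1},
  {"slide": [18,0,0],"dr": [0,0,0],"jaw": 1},
  {"slide": [24,0,0],"dr": [0,0,0],"jaw": 1},
  {"slide": [30,0,0],"dr": [0,0,0],"jaw": 1},
  {"slide": [36,0,0],"dr": [0,0,0],"jaw": 1},
  {"slide": [42,0,0],"dr": [0,0,0],"jaw": 1},
  {"slide": [48,0,0],"dr": [0,0,0],"jaw": 1},
  {"slide": [54,0,0],"dr": [0,0,0],"jaw": 1},
  {"slide": [59,0,0],"dr": [0,0,0],"jaw": 1},
  {"slide": [63,0,0],"dr": [0,0,0],"jaw": 1},
  {"slide": [66,0,0],"dr": [0,0,0],"jaw": 1},
  {"slide": [66,0,0],"dr": [0,0,0],"jaw": 1},
])

```text
t: 9.25
tool_pos: [0.5104, 0.0199, 0.3017]
orientation: [-2.485, -1.921, -0.0]
force: [-0.6, 0.4, 0.2]
opening: 0.0007
gripper_force: 0.0
```

```bash
python3 -c "
from h import *
R=st();print(np.array(read_state()['force'])@R)"
```

```text
t 9.25 tcp [0.5104 0.0199 0.3017] tip [0.5104 0.02   0.1157] ytool ang -0.2546 open 0.0006965889791208945 F [-0.6  0.4  0.2] q [-0.06 -0.04  1.85  0.    1.33  0.19]
[ 0.21080609 -0.66852992 -0.17904248]
```

Emit:
servo_tool([
  {"slide": [2,0,0],"dr": [0,0,0],"jaw": 1},
  {"slide": [4,0,0],"dr": [0,0,0],"jaw": 1},
  {"slide": [6,0,0],"dr": [0,0,0],"jaw": 1},
  {"slide": [7,0,0],"dr": [0,0,0],"jaw": 1},
])

```text
t: 9.65
tool_pos: [0.5121, 0.0264, 0.3016]
orientation: [-2.486, -1.921, 0.0]
force: [-0.7, -1.1, -1.1]
opening: 0.0001
gripper_force: 0.4
```

Emit:
servo_tool([
  {"slide": [0.7,0,0],"dr": [0,0,0],"jaw": 1},
  {"slide": [1,0,0],"dr": [0,0,0],"jaw": 1},
])

```text
t: 9.85
tool_pos: [0.5122, 0.0268, 0.3016]
orientation: [2.486, 1.92, -0.002]
force: [-2.1, -4.9, 0.7]
opening: 0.0006
gripper_force: 2.9
```

Emit:
servo_tool([
  {"slide": [0.7,0,0],"dr": [0,0,0],"jaw": 1},
  {"slide": [1,0,0],"dr": [0,0,0],"jaw": 1},
])

```text
t: 10.05
tool_pos: [0.5123, 0.0272, 0.3016]
orientation: [2.485, 1.92, -0.004]
force: [-3.9, -10.4, 1.6]
opening: 0.0003
gripper_force: 5.1
```

Emit:
servo_tool([
  {"slide": [0.7,0,0],"dr": [0,0,0],"jaw": 1},
  {"slide": [1,0,0],"dr": [0,0,0],"jaw": 1},
  {"slide": [1,0,0],"dr": [0,0,0],"jaw": 1},
])

```text
t: 10.35
tool_pos: [0.5125, 0.0274, 0.3016]
orientation: [2.485, 1.919, -0.006]
force: [-5.3, -12.5, 2.5]
opening: 0.0004
gripper_force: 7.0
```

Emit:
servo_tool([
  {"slide": [-5,0,0],"dr": [0,0,0],"jaw": 1},
  {"slide": [-20,0,0],"dr": [0,0,0],"jaw": 1},
  {"slide": [-35,0,0],"dr": [0,0,0],"jaw": 1},
  {"slide": [-35,0,-30],"dr": [0,0,0],"jaw": 1},
  {"slide": [-35,0,-70],"dr": [0,0,0],"jaw": 1},
  {"slide": [-75,0,-110],"dr": [0,0,0],"jaw": 1},
  {"slide": [-120,0,-110],"dr": [0,0,0],"jaw": 1},
  {"slide": [-120,0,-110],"dr": [0,0,0],"jaw": 1},
  {"slide": [-120,0,-110],"dr": [0,0,0],"jaw": 1},
])

```text
t: 11.25
tool_pos: [0.4821, -0.0887, 0.4119]
orientation: [2.489, 1.916, 0.001]
force: [-0.5, 0.1, 1.1]
opening: 0.0006
gripper_force: 0.0
```

Run:
```python
from h import *
st();grab('scene','s3');grab('wrist','w4')
im=cv2.imread('pics/s3.png')[140:270,220:380]
w=cv2.resize(cv2.imread('pics/w4.png')[:300],(0,0),fx=1.2,fy=1.2)
im=cv2.resize(im,(295,240),interpolation=cv2.INTER_CUBIC)
c=np.zeros((600,672,3),np.uint8);c[:240,:295]=im;c[240:600]=w
cv2.imwrite('pics/c3.png',c)
```

```text
t 11.25 tcp [ 0.4821 -0.0887  0.4119] tip [ 0.4822 -0.0886  0.2259] ytool ang -0.2585 open 0.0005833170866346782 F [-0.5  0.1  1.1] q [-0.29 -0.17  1.78  0.    1.54 -0.03]
```

View pics/c3.png

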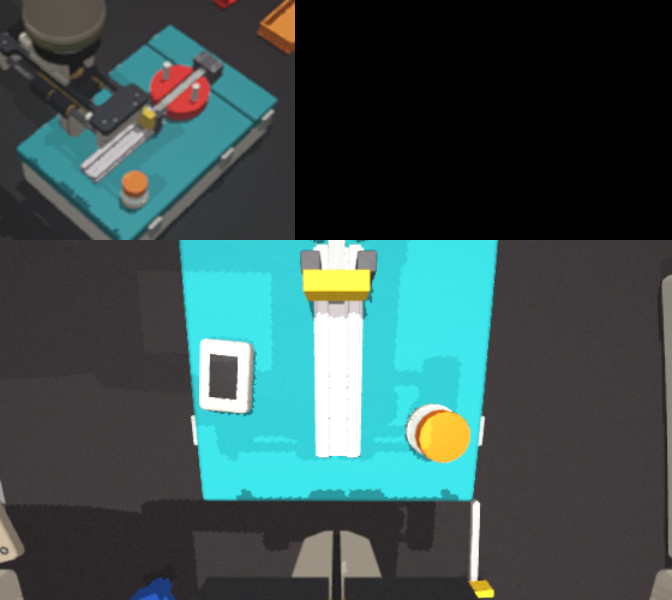

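The lug (337,284) sits against both posts at (311,262) and (364,262). The bar runs through the slot into the keeper, the jar and timer have not moved, and the hand is clear.

```bash
python3 -c "
from plant import *
print(close_job())"
```

```text
the job is handed in; nothing more can be done
None
```

The case is locked and the job handed in: the disc is in line, the bar is through the slot into the keeper with its lug against both stop posts, the jar and timer have not moved, and the hand is clear.

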